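# Load a sensor body through the spring flap of a gauge's feed tube

## Robot

A 7-joint arm with a two-finger parallel gripper is mounted at the origin on the work surface. World frame = base frame: x ahead of the robot, y to its left, z up, the work surface at z = 0. Lengths are in m, angles in rad, forces in N, time in s.
With the tool pointing down it reaches from about 0.425 to 0.875 m from the base axis. Payload 4.7 kg.
Tool frame: the origin (TCP) lies at the very end of the fingers, on their centre line; the grasp point (between the pads) lies 19 mm behind it; z points along the fingers, y is the line along which they close (so a half turn about z gives the same grasp; the last joint's range is limited). The gripper opens to 87 mm and grips with 3 to 60 N. Pads are 19 mm wide; open, the fingers measure 117 mm over their backs; the gripper's body (75 mm by 190 mm) begins 51 mm behind the grasp point.
Start: joints at [1.181, 0.321, -0.07, 1.45, 0.023, 1.371, -0.057], TCP at [0.255, -0.598, 0.223] pointing down, gripper open.
Joint ranges: [-2.86, 2.86], [-0.3, 2.09], [-1.38, 1.24], [0.06, 2.45], [-1.56, 4.7], [0.09, 2.05], [-2.69, 2.69]. Speed limits (rad/s): [2.57, 2.57, 3.14, 3.14, 3.14, 3.14, 3.14].

## Interface

Orientations are given as a rotation vector (axis times angle).
In Python, from bench import ctrl, vision gives the robot as it stands.
- The arm moves only by the tool jog_arm, never from a script. Its argument "increments" is a list of rows, each an object of numbers: "tx", "ty", "tz": the shift along the tool's x, y, z in mm; "wx", "wy", "wz": the turn, a rotation vector about the tool's x, y, z in rad; "gripper": the opening, from 0 (shut) to 1 (fully open). In form: [{"tx": .., "ty": .., "tz": .., "wx": .., "wy": .., "wz": .., "gripper": ..}, ...]. A call has exactly 5 rows; each row is the pose to reach, as a shift and turn from the pose commanded when the call began, along the tool's axes at that moment; what a row does not reach only later rows make up. A row lasts 1/12 s, in which the tool goes at most 41.7 mm and 7.16 degrees, less where a joint would pass 70% of its speed; a pose out of reach is approached as far as the arm can. A call with a gripper value outside its range is refused whole. The fingers move at their own pace and stop on an object; "grip_force" is the grip in N (left out, the last holds). Time passes only in rows, so rows that repeat a pose let the fingers close, or fill a call up. It gives the time, the measured TCP pose, the force, the opening and the grip force at its end, in the units of the state.
- ctrl.get_state(): the state, without advancing time (a new reading comes with each control period).
- vision.get_image(name): name is "scene" or "top"; returns a dict with "color" (480x640x3 uint8, blue, green, red), "fx", "fy", "cx", "cy" (pixels), "extrinsics" (4x4, takes a point from world to camera coordinates). Camera axes: x right, y down, z forward; pixel columns grow to the right and rows downward; lengths in m; the calibration is good to about 2 mm. A picture is of the moment at which its call begins. There is no depth.
- ctrl.close_job(): hands the job in; it is judged then, once.
Trained networks look in the newest picture that a camera, given by its name, has taken for a name from the list of things; names that differ only in an ending like _2 or _b are one class to them, and where a whole thing is asked for, a point or a joint stands for the part that bears it (a point fixed in the world has none). Each returns a list of dicts, best first, with "conf" (0 to 1); they miss things now and then, are a little off and sometimes report something else, mostly with a low value. They report only what shows in the picture. A call takes as long as a camera call. They do not tell look-alikes from the thing itself.
- vision.spot_in(camera, thing): "bbox" ([left, top, right, bottom] in pixels, round what is visible of it).
The state is a dict: "time": time; "joint_positions": joint angles; "qd": joint speeds; "joint_torque": joint torques, N m; "position": TCP position; "tool_rot": TCP orientation; "ft_force": force on the tool from outside, world axes, zero at the start; "torque": the same for the moment, N m; "grip_width": opening from 0.0 (shut) to 1.0 (fully open); "grip_force": force on a finger pad.
Only numpy, scipy, OpenCV 4.12 (cv2) and the standard library are available. Lean on these libraries where they do the work, as an engineer would, in place of code of your own. Each camera call takes 0.05 s, during which the arm holds its last target. There are 200 camera calls.

## Task

Load the flanged sensor body from the black tray into the sloping feed tube of the bench gauge: through the spring flap at the tube's upper mouth, black nose first and foot flange against the tube's floor, facing the same way as the one already inside. Push it right through until it rests against that one and the flap has shut behind it, easing it up rather than ramming the one ahead, and leave the other things where they are.

Things in the scene. Friction and masses are not known exactly. Their poses are not given: they have to be found in the camera images.
- sensor_center (a point): Centre of the loose sensor body to load: grey box 100 long x 46 wide x 26 mm high, 0.2 to 0.4 kg. x axis: along its length to the nose; y: across its width; z: to its top, away from the foot. At the start it stands nose down in a tray pocket, its tail (round black socket mark) up, 106 mm above the bench. While you hold it no reading comes.
- sensor: The same sensor body; origin and axes as sensor_center. Foot: an aluminium flange 58 wide, 6 mm thick at the bottom (-z) face, from 14 mm behind the centre to 44 mm ahead of it. So the rear 36 mm is plain, 46 mm wide, free for gripping across y.
- sensor_nose (a point): Middle of the front end of the same sensor body, 50 mm ahead of its centre; same axes. The last 12 mm is a black block, only 36 wide and 16 high (from 11 mm below to 5 mm above the centre line).
- lead_center (a point): Centre of the identical sensor body that already lies in the feed tube, nose down against the end stop, foot on the tube's floor; axes and sizes as for sensor_center. Seen through the tube's clear cover.
- lead: The body already in the tube; its origin and axes are those of lead_center.
- tube: Feed tube on the gauge, aluminium with a clear cover, sloping 50 degrees below level away from the robot; its direction is turned up to 20 degrees to either side. Origin: middle of the floor's edge at the upper mouth, 222 mm above the bench. x axis: down the slope along the tube; y: left across it; z: up out of the floor. Walls 4 mm; outside 76 wide and 45 mm high at most.
- tube_mouth (a point): Same point and axes as tube. Behind it comes the flap's bay, 42 mm long and 38 mm high; its side walls taper from 68 mm apart at the mouth to 61 mm, and the first 10 mm of its floor is bent down by 4 mm, to lead a body in. Nothing stands out of the mouth.
- tube_rail (a point): Floor at the start of the rail profile, 42 mm inside the mouth; axes of the tube. From here the tube is 61 wide up to 8.5 mm above the floor, for the foot, and 49 wide above that, 32 high: a body fits only with its foot on the floor, 1.5 mm play on each side. The edges here have small lead-ins.
- tube_stop (a point): Middle of the end stop's face on the floor, 238 mm down the tube from the mouth; axes of the tube. The stop is a rubber pad on a spring: it gives up to 4 mm under 12 to 32 N and comes back. The sensor body at rest behind the one inside has its centre 88 mm down from the mouth, 13 mm above the floor, and its tail 38 mm inside the mouth.
- tube_leaf (a point): Where a steel leaf spring under the clear cover (24 wide, hinged 70 mm from the mouth, its free end 108 mm from it) presses on the top of the body just loaded. It stops a body from sliding down by itself: past the flap it still stays where it is let go, and must be pushed, against a drag of about 2 to 8 N, until it is felt to meet the one ahead.
- flap (a joint): Angle of the steel spring flap in the mouth, rad: 0 shut, about 1.3 when held open by a body. Plate 59 x 31 mm, hinged across the top (3 mm inside the mouth, 33 mm above the floor), swings inward only. It takes up to 15 N to push a body through. Open, it presses on the body and holds it where it is let go. It shuts only when the tail is over 33 mm inside, so closed fingers must follow that far.
- gauge: Fixed bench gauge that carries the tube: white base plate 340 x 150 x 12 mm; origin in the bench plane 100 mm beyond the tube's mouth, x the way the tube runs. Its camera, 108 mm high, lies beyond the tube's lower end, 130 to 245 mm ahead of the origin.
- tray: Fixed black transport tray 165 (x) x 190 (y) x 45 mm high, origin in the middle of its underside; four pockets 32 (x) x 64 (y), 39 mm deep, centres at x = +-37.5, y = +-50 mm. The sensor body to load and two bystanders stand in three of them.
- master: Bystander in the tray: plain steel block 28 x 56 x 88 mm high, without flange; origin at its underside. Leave it.
- barrel: Bystander in the tray: short grey box 30 x 58 x 45 mm high with an upright brass barrel 28 mm in diameter on it, 83 mm high in all; origin at its underside. Leave it.
- lens_blank: Bystander on the bench: round glass blank on a black holder, 68 mm in diameter, 36 mm high; origin at its underside. Leave it.
Things that resemble listed ones, but are neither listed nor needed, are in the scene too. What is shaped like the sensor but green, orange or pink is not meant.

How it is judged:
On the way:
1. the nose of the sensor body has pushed the flap open and is inside the mouth (value of joint flap above 0.7 rad and x of sensor_nose in the frame of tube between 0.015 and 0.14 m), for 0.05 s.
At the end, for the whole second after the job is handed in: The sensor body lies in the tube, nose down the slope and foot on the floor, resting against the body ahead (centres less than 102.5 mm apart; its own centre 85 to 92 mm down from the mouth, within 5 mm of the middle and aligned within about 5 degrees), at rest, with the flap shut (under 0.08 rad) (x of sensor_center in the frame of tube between 0.085 and 0.092 m and x of sensor_nose in the frame of tube above 0.131 m and y of sensor_center in the frame of tube between -0.005 and 0.005 m and z of sensor_center in the frame of tube between 0.008 and 0.019 m and angle between the x axis of sensor and the x axis of tube, either way round below 0.08 rad and angle between the z axis of sensor and the z axis of tube, either way round below 0.12 rad and distance between sensor_center and lead_center below 0.1025 m and value of joint flap below 0.08 rad and linear speed of sensor below 0.02 m/s); the robot touches nothing.
It fails at once if the sensor body is rammed against the one ahead (more than 50 N between them) (contact force between sensor and lead above 50 N).
It fails at once if another thing in the tray or on the bench is moved by more than 25 mm (distance of any of master, barrel, lens_blank from where it was at the start of the episode above 0.025 m).
It also fails if it takes over 50 s, if anything falls off the work surface, if the arm or the gripper's body presses on something with over 40 N, if the wrist force passes 120 N, or if a joint passes its speed limit or range.

## Working session

There is one attempt and no reset: what is moved stays moved. The work goes in short steps, Python scripts to look and compute and a tool call to move; the robot and the scene stay as the last step left them, time stands still between calls to the robot, and variables do not carry over. Pictures are saved under pics/ and viewed, at most 10 in all, crops included, and the job is handed in when it is done.

Besides the shell and the picture viewer there is one more tool, called after "Call:" by a JSON object that holds its "op" and its "data". jog_arm: Moves the arm, as the interface text tells. Its arguments: {"type":"object","properties":{"increments":{"type":"array"},"grip_force":{"type":"number"}},"required":["increments"]}

```bash
ls; mkdir -p pics; python3 - <<'E'
from bench import ctrl, vision
import cv2,numpy as np
s=ctrl.get_state(); print(s['time'],s['position'],s['tool_rot'])
for c in ['scene','top']:
    im=vision.get_image(c); cv2.imwrite(f'pics/{c}0.png',im['color']); np.savez(f'cal_{c}.npz',K=[im['fx'],im['fy'],im['cx'],im['cy']],E=im['extrinsics'])
    print(c,im['fx'],im['cx'],im['cy'],np.round(im['extrinsics'],4).tolist())
    for t in ['sensor','lead','tube','gauge','tray','master','barrel','lens_blank','flap']:
        print(t,[(np.round(d['bbox']).tolist(),round(d['conf'],2)) for d in vision.spot_in(c,t)][:3])
E
```

```text
pics
0.0 [ 0.25515377 -0.59722101  0.22149291] [-3.07595218e+00 -6.29707518e-01  7.02768702e-04]
scene 460.0041251368032 317.00145799701636 238.62211725707428 [[-0.2104, 0.9775, -0.0116, 0.1471], [0.756, 0.1552, -0.6359, -0.2865], [-0.6198, -0.1426, -0.7717, 1.5013], [0.0, 0.0, 0.0, 1.0]]
sensor [([484.0, 276.0, 517.0, 314.0], 0.89), ([345.0, 210.0, 366.0, 244.0], 0.84), ([424.0, 205.0, 456.0, 241.0], 0.57)]
lead [([374.0, 239.0, 475.0, 326.0], 0.36)]
tube [([239.0, 215.0, 278.0, 330.0], 0.65)]
gauge [([219.0, 213.0, 299.0, 408.0], 0.7)]
tray [([376.0, 242.0, 471.0, 328.0], 0.76), ([240.0, 211.0, 276.0, 329.0], 0.68)]
master [([423.0, 277.0, 453.0, 307.0], 0.59)]
barrel [([402.0, 233.0, 428.0, 266.0], 0.65)]
lens_blank [([171.0, 206.0, 198.0, 230.0], 0.84)]
flap []
top 479.1445654754912 320.5096047306539 241.94652436676904 [[0.0265, -0.9996, 0.0031, -0.056], [-0.9943, -0.0267, -0.1035, 0.5481], [0.1035, -0.0003, -0.9946, 1.3119], [0.0, 0.0, 0.0, 1.0]]
sensor [([276.0, 296.0, 298.0, 308.0], 0.74), ([282.0, 237.0, 300.0, 258.0], 0.74), ([144.0, 244.0, 169.0, 262.0], 0.71)]
lead []
tube [([344.0, 181.0, 389.0, 249.0], 0.88)]
gauge [([321.0, 122.0, 389.0, 250.0], 0.91)]
tray [([185.0, 218.0, 269.0, 302.0], 0.66)]
master [([197.0, 232.0, 226.0, 250.0], 0.7), ([454.0, 284.0, 479.0, 311.0], 0.47)]
barrel [([236.0, 246.0, 260.0, 264.0], 0.53), ([185.0, 220.0, 271.0, 302.0], 0.24)]
lens_blank [([452.0, 288.0, 478.0, 310.0], 0.96), ([222.0, 270.0, 247.0, 286.0], 0.43)]
flap [([358.0, 232.0, 387.0, 247.0], 0.69)]
```

```bash
python3 - <<'E'
import cv2
a=cv2.imread('pics/scene0.png');cv2.imwrite('pics/s1.png',cv2.resize(a[190:430,150:550],None,fx=2,fy=2,interpolation=cv2.INTER_CUBIC))
a=cv2.imread('pics/top0.png');cv2.imwrite('pics/t1.png',cv2.resize(a[110:330,130:430],None,fx=2.6666,fy=2.66666,interpolation=cv2.INTER_CUBIC))
E
```

```text
(no output)
```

View pics/s1.png

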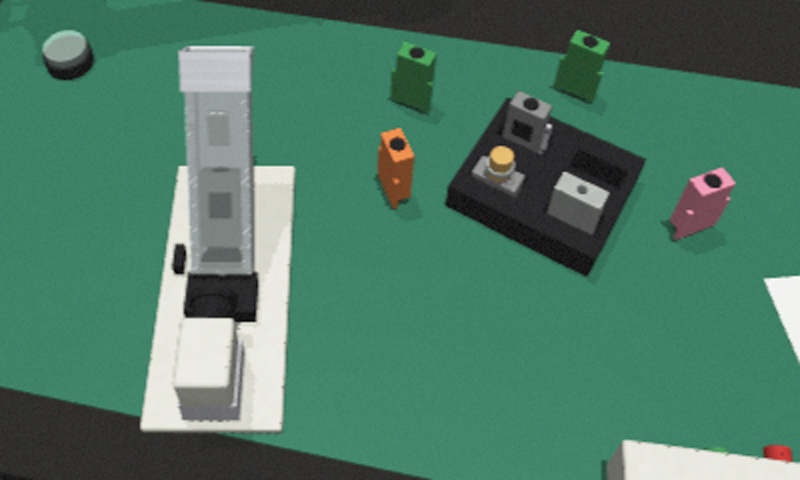

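View pics/t1.png

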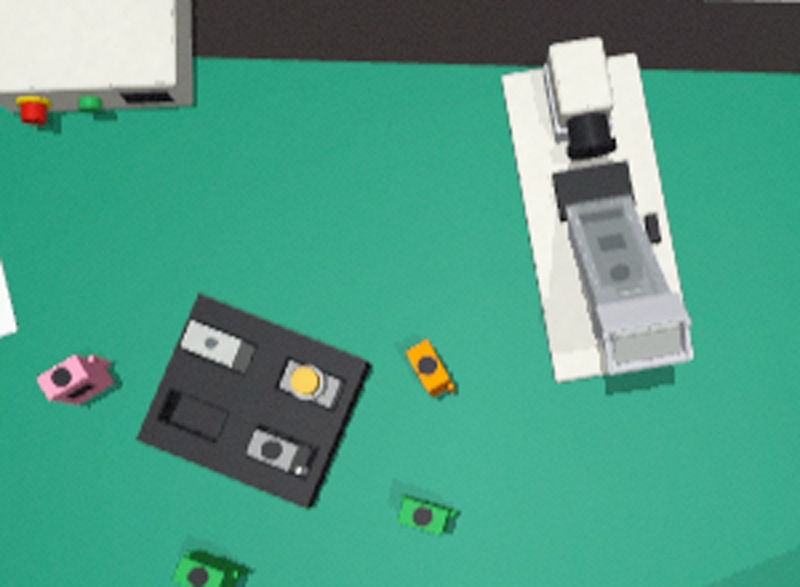

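The tray holds the grey sensor (scene ≈(415,241), top ≈(232,279)), the barrel and the master. The tube mouth is at top ≈(373,240). In the scene view the sensor's black square, which marks its top face, faces the camera (+x). Next I'll zoom in for corners.

```bash
python3 - <<'E'
import cv2,numpy as np
s=cv2.imread('pics/scene0.png');t=cv2.imread('pics/top0.png')
def c(a,x,y,w,h): return cv2.resize(a[y:y+h,x:x+w],(400,300),interpolation=cv2.INTER_CUBIC)
# sensor tiles 10x (40x30) ; tube tiles 5x (80x60)
A=np.vstack([np.hstack([c(s,396,230,40,30),c(t,212,264,40,30)]),np.hstack([c(s,220,205,80,60),c(t,328,195,80,60)])])
cv2.imwrite('pics/z1.png',A)
E
```

```text
(no output)
```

View pics/z1.png

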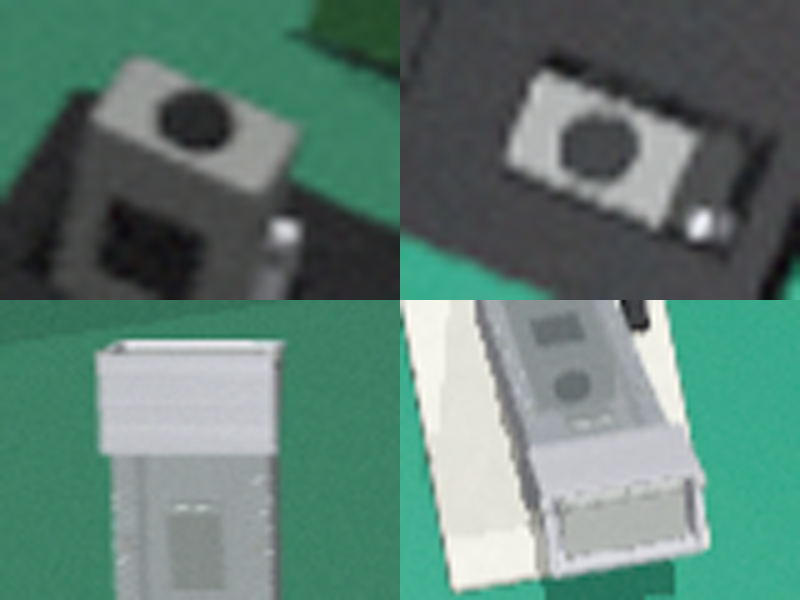

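```bash
cat > h.py <<'E'
import numpy as np
from scipy.spatial.transform import Rotation as R
from scipy.optimize import least_squares
C={c:np.load(f'cal_{c}.npz') for c in('scene','top')}
def proj(c,P):
    K,E=C[c]['K'],C[c]['E']; q=np.atleast_2d(P)@E[:3,:3].T+E[:3,3]
    return q[:,:2]/q[:,2:]*K[:2]+K[2:]
def tubeR(yaw): return (R.from_euler('z',yaw)*R.from_euler('y',np.deg2rad(50))).as_matrix()
E
cat > fit.py <<'E'
from h import *
def px(p,tx,ty,ox,oy,f): p=np.array(p,float)-[tx,ty]; return (p+.5)/f-.5+[ox,oy]
st=px([(543,68),(700,128),(660,228),(507,162)],400,0,212,264,10)
ss=px([(262,193),(92,118),(137,57),(300,128)],0,0,396,230,10)
# corner order: top img: top-left=(+x,+y); scene: image right=+y, down=+x
loc_t=np.array([[13,23],[13,-23],[-13,-23],[-13,23]])/1e3
loc_s=np.array([[13,23],[13,-23],[-13,-23],[-13,23]])/1e3
def f(p,ret=0):
    c,s=np.cos(p[2]),np.sin(p[2]);M=np.array([[c,-s],[s,c]])
    P=lambda l:np.c_[l@M.T+p[:2],np.full(4,.106)]
    return np.r_[(proj('top',P(loc_t))-st).ravel(),(proj('scene',P(loc_s))-ss).ravel()]
r=least_squares(f,[.45,.1,0]);print('sensor',r.x.round(4),np.rad2deg(r.x[2]),r.fun.round(1))
T=px([(545,497),(692,472),(530,440),(690,425),(552,578),(708,548)],400,300,328,195,5)
S=px([(97,352),(278,352),(102,453),(277,455),(120,342),(285,343)],0,300,220,205,5)
def g(p):
    x,y,yaw,zt,zb,L=p;w=.038
    l=np.array([[0,w,zt],[0,-w,zt],[L,w,zt],[L,-w,zt],[0,w,zb],[0,-w,zb]])
    P=l@tubeR(yaw).T+[x,y,.222]; a=proj('top',P)-T
    ls=l*[1,-1,1]; b=proj('scene',ls@tubeR(yaw).T+[x,y,.222])-S
    return np.r_[a.ravel(),b.ravel()]
r=least_squares(g,[.5,-.1,0,.042,-.008,.046],loss='soft_l1');print('tube',r.x.round(4),np.rad2deg(r.x[2]),r.fun.round(1))
E
python3 fit.py
```

```text
sensor [ 0.4398  0.1891 -0.3514] -20.13399659578439 [-0.7 -0.  -0.2  0.5 -0.  -0.2 -1.  -0.2 -0.4  0.5 -0.8  0.2 -0.8 -0.6
  0.2 -0.1]
tube [ 0.524  -0.1668  0.1883  0.0405 -0.005   0.0438] 10.788358591185354 [-0.7  0.1  1.8 -0.1 -0.7  1.7 -1.8 -0.3 -0.6 -0.4 -0.6  0.5  0.1  0.2
 -0.9  0.5 -0.5  0.  -0.5  0.  -0.7 -0.5  0.  -0.4]
```

```bash
cat > plate.py <<'E'
from h import *
def ray(c,uv,z):
    K,E=C[c]['K'],C[c]['E'];d=np.r_[(np.array(uv)-K[2:])/K[:2],1]@E[:3,:3];o=-E[:3,3]@E[:3,:3]
    return (o+d*(z-o[2])/d[2])[:2]
t=[ray('top',(130+(x+.5)/2.6667-.5,110+(y+.5)/2.6667-.5),.012) for x,y in[(502,75),(557,380),(637,55)]]
s=[ray('scene',(150+(x+.5)/2-.5,190+(y+.5)/2-.5),.012) for x,y in[(142,430),(180,167),(283,430),(295,167)]]
ang=lambda v:np.rad2deg(np.arctan2(v[1],v[0]))
print(ang(t[0]-t[1]),ang(t[0]-t[2])-90,ang(s[0]-s[1]),ang(s[2]-s[3]),ang(s[2]-s[0])-90)
yaw=.185;u=np.array([-np.sin(yaw),np.cos(yaw)])
print('left edge offset t',[(p-[.524,-.1668])@u for p in t],[(p-[.524,-.1668])@u for p in s])
E
python3 plate.py
python3 - <<'E'
from h import *
from bench import ctrl
s=ctrl.get_state();T=R.from_rotvec(s['tool_rot']).as_matrix()
y=-.3514; sz=np.array([np.cos(y),np.sin(y),0]);sx=np.array([0,0,-1.]);sy=np.cross(sz,sx)
G=np.c_[sz,-sy,sx]
print((R.from_matrix(T.T@G)).as_rotvec(), T.T@(np.array([.4398,.1891,.18])-s['position'])*1e3)
E
```

```text
11.496760735070225 10.243846346012248 11.481845828777931 11.57061638652008 11.910970898833881
left edge offset t [np.float64(0.07777351166262264), np.float64(0.07248882371791919), np.float64(-0.07091725397121519)] [np.float64(-0.06646869201667507), np.float64(-0.07166167897358247), np.float64(0.08181648191235216), np.float64(0.07611117855921413)]
[1.10571260e-04 2.61440155e-05 7.55265596e-01] [ 478.79358505 -651.08566991   42.51280917]
```

Call:
{"op": "jog_arm", "data": {"increments": [{"tx": 27,"ty": -28,"tz": -10},{"tx": 54,"ty": -56,"tz": -20},{"tx": 81,"ty": -84,"tz": -30},{"tx": 108,"ty": -112,"tz": -40},{"tx": 135,"ty": -140,"tz": -50}]}}

```text
validation failed for argument at $.in...
```

Call:
{"op": "jog_arm", "data": {"increments": [{"tx": 27,"ty": -28,"tz": -10},{"tx": 54,"ty": -56,"tz": -20},{"tx": 81,"ty": -84,"tz": -30},{"tx": 108,"ty": -112,"tz": -40},{"tx": 135,"ty": -140,"tz": -50}]}}

```text
validation failed for argument at $.in...
```

Call:
{"op": "jog_arm", "data": {"increments": [{"tx": 20,"ty": -35,"wz": 0},{"tx": 40,"ty": -70,"wz": 0.1},{"tx": 60,"ty": -105,"wz": 0.2},{"tx": 80,"ty": -140,"wz": 0.3},{"tx": 100,"ty": -175,"wz": 0.4}]}}

```text
validation failed for argument at $.in...
```

```bash
cat > goto.py <<'E'
import sys
from h import *
from bench import ctrl
def rel(G,P,s=None):
    s=s or ctrl.get_state();T=R.from_rotvec(s['tool_rot']).as_matrix()
    return (T.T@(np.array(P)-s['position'])*1e3).round(1),R.from_matrix(T.T@G).as_rotvec().round(3)
y=-.3514; sz=np.array([np.cos(y),np.sin(y),0]);sx=np.array([0,0,-1.])
G=np.c_[sz,-np.cross(sz,sx),sx]
YAW=.196;M=np.array([.524,-.166,.222])
TR=tubeR(YAW);TG=np.c_[TR[:,2],-TR[:,1],TR[:,0]]
def tp(x,y,z): return M+TR@np.array([x,y,z])/1e3
E
python3 -c "
from goto import *
s=ctrl.get_state();print(s['time'],s['position'],rel(G,[.4398,.1891,.18]))"
```

```text
1.0 [ 0.25538787 -0.59775474  0.22260244] (array([ 478.8, -651.1,   42.5]), array([0.   , 0.   , 0.755]))
```

Call:
{"op": "jog_arm", "data": {"increments": [{"tx": 27,"ty": -28,"tz": -10,"wx": 0,"wy": 0,"wz": 0,"gripper": 1},{"tx": 54,"ty": -56,"tz": -20,"wx": 0,"wy": 0,"wz": 0,"gripper": 1},{"tx": 81,"ty": -84,"tz": -30,"wx": 0,"wy": 0,"wz": 0,"gripper": 1},{"tx": 108,"ty": -112,"tz": -40,"wx": 0,"wy": 0,"wz": 0,"gripper": 1},{"tx": 135,"ty": -140,"tz": -50,"wx": 0,"wy": 0,"wz": 0,"gripper": 1}]}}

```text
time: 1.42
position: [0.3249, -0.4142, 0.2731]
tool_rot: [3.077, 0.63, 0.0]
ft_force: [0.5, 0.1, 1.1]
grip_width: 1.0
grip_force: 0.0
```

Call:
{"op": "jog_arm", "data": {"increments": [{"tx": 27,"ty": -28,"tz": -10,"wx": 0,"wy": 0,"wz": 0,"gripper": 1},{"tx": 54,"ty": -56,"tz": -20,"wx": 0,"wy": 0,"wz": 0,"gripper": 1},{"tx": 81,"ty": -84,"tz": -30,"wx": 0,"wy": 0,"wz": 0,"gripper": 1},{"tx": 108,"ty": -112,"tz": -40,"wx": 0,"wy": 0,"wz": 0,"gripper": 1},{"tx": 135,"ty": -140,"tz": -50,"wx": 0,"wy": 0,"wz": 0,"gripper": 1}]}}

```text
time: 1.83
position: [0.3939, -0.2322, 0.3234]
tool_rot: [3.077, 0.63, 0.0]
ft_force: [1.5, -0.1, 0.6]
grip_width: 0.998
grip_force: 0.0
```

Call:
{"op": "jog_arm", "data": {"increments": [{"tx": 19,"ty": -35,"tz": 0,"wx": 0,"wy": 0,"wz": 0,"gripper": 1},{"tx": 38,"ty": -70,"tz": 0,"wx": 0,"wy": 0,"wz": 0.1,"gripper": 1},{"tx": 57,"ty": -105,"tz": 0,"wx": 0,"wy": 0,"wz": 0.2,"gripper": 1},{"tx": 76,"ty": -140,"tz": 0,"wx": 0,"wy": 0,"wz": 0.3,"gripper": 1},{"tx": 95,"ty": -175,"tz": 0,"wx": 0,"wy": 0,"wz": 0.4,"gripper": 1}]}}

```text
time: 2.25
position: [0.412, -0.0338, 0.3227]
tool_rot: [3.141, -0.002, 0.001]
ft_force: [0.1, -0.1, 0.6]
grip_width: 0.997
grip_force: 0.0
```

```bash
python3 -c "
from goto import *
s=ctrl.get_state();print(s['time'],s['position'],s['joint_positions'],rel(G,[.4398,.1891,.18]))"
```

```text
2.25 [ 0.41202057 -0.03380131  0.32273252] [ 0.77288788 -0.2425582  -0.61417025  1.79718718 -0.13795663  1.54332979
 -1.39542018] (array([  27.5, -223.1,  142.5]), array([ 0.001, -0.001,  0.35 ]))
```

Call:
{"op": "jog_arm", "data": {"increments": [{"tx": 5,"ty": -40,"tz": 0,"wx": 0,"wy": 0,"wz": 0.09,"gripper": 1},{"tx": 11,"ty": -80,"tz": 0,"wx": 0,"wy": 0,"wz": 0.18,"gripper": 1},{"tx": 16,"ty": -120,"tz": 0,"wx": 0,"wy": 0,"wz": 0.27,"gripper": 1},{"tx": 22,"ty": -160,"tz": 0,"wx": 0,"wy": 0,"wz": 0.35,"gripper": 1},{"tx": 25,"ty": -200,"tz": 0,"wx": 0,"wy": 0,"wz": 0.35,"gripper": 1}]}}

```text
time: 2.67
position: [0.4365, 0.1662, 0.323]
tool_rot: [3.093, -0.547, 0.004]
ft_force: [1.6, -0.5, -0.1]
grip_width: 1.002
grip_force: 0.0
```

```bash
python3 -c "
from goto import *
print(rel(G,[.4398,.1891,.13]))"
```

```text
(array([ -5.2, -22.7, 193. ]), array([ 0.   , -0.002,  0.001]))
```

Call:
{"op": "jog_arm", "data": {"increments": [{"tx": -5,"ty": -23,"tz": 25,"wx": 0,"wy": 0,"wz": 0,"gripper": 1},{"tx": -5,"ty": -23,"tz": 65,"wx": 0,"wy": 0,"wz": 0,"gripper": 1},{"tx": -5,"ty": -23,"tz": 105,"wx": 0,"wy": 0,"wz": 0,"gripper": 1},{"tx": -5,"ty": -23,"tz": 145,"wx": 0,"wy": 0,"wz": 0,"gripper": 1},{"tx": -5,"ty": -23,"tz": 185,"wx": 0,"wy": 0,"wz": 0,"gripper": 1}]}}

```text
time: 3.08
position: [0.4397, 0.1875, 0.1363]
tool_rot: [3.094, -0.54, 0.004]
ft_force: [1.7, -1.5, 0.5]
grip_width: 1.0
grip_force: 0.0
```

```bash
python3 -c "
from goto import *
import cv2
from bench import vision
print(rel(G,[.4398,.1891,.078]))
s=vision.get_image('scene')['color'];t=vision.get_image('top')['color']
def c(a,x,y,w,h): return cv2.resize(a[y:y+h,x:x+w],(400,300),interpolation=cv2.INTER_CUBIC)
cv2.imwrite('pics/z2.png',np.hstack([c(s,376,215,80,60),c(t,192,249,80,60)]))"
```

```text
(array([-0.6, -1.5, 58.3]), array([ 0.   , -0.002,  0.006]))
```

View pics/z2.png

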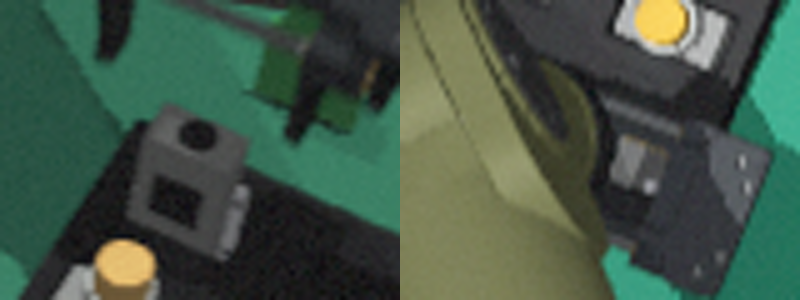

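The fingers straddle the socket: scene-crop fingertips are at (110,50) and (298,135), with the socket at (195,132). I'll go down and grip.

Call:
{"op": "jog_arm", "data": {"increments": [{"tx": -0.5,"ty": -1.5,"tz": 20,"wx": 0,"wy": 0,"wz": 0,"gripper": 1},{"tx": -0.5,"ty": -1.5,"tz": 40,"wx": 0,"wy": 0,"wz": 0,"gripper": 1},{"tx": -0.5,"ty": -1.5,"tz": 58,"wx": 0,"wy": 0,"wz": 0,"gripper": 1},{"tx": -0.5,"ty": -1.5,"tz": 58,"wx": 0,"wy": 0,"wz": 0,"gripper": 0.7},{"tx": -0.5,"ty": -1.5,"tz": 58,"wx": 0,"wy": 0,"wz": 0,"gripper": 0.4}], "grip_force": 35}}

```text
time: 3.6
position: [0.4404, 0.1894, 0.0811]
tool_rot: [-3.094, 0.541, -0.001]
ft_force: [-0.1, -0.7, 1.1]
grip_width: 0.92
grip_force: 0.0
```

Call:
{"op": "jog_arm", "data": {"increments": [{"tx": 0,"ty": 0,"tz": 0,"wx": 0,"wy": 0,"wz": 0,"gripper": 0.3},{"tx": 0,"ty": 0,"tz": 0,"wx": 0,"wy": 0,"wz": 0,"gripper": 0.3},{"tx": 0,"ty": 0,"tz": 0,"wx": 0,"wy": 0,"wz": 0,"gripper": 0.3},{"tx": 0,"ty": 0,"tz": 0,"wx": 0,"wy": 0,"wz": 0,"gripper": 0.3},{"tx": 0,"ty": 0,"tz": 0,"wx": 0,"wy": 0,"wz": 0,"gripper": 0.3}]}}

```text
time: 4.02
position: [0.44, 0.189, 0.0801]
tool_rot: [3.094, -0.542, 0.002]
ft_force: [0.6, 1.8, 1.0]
grip_width: 0.551
grip_force: 0.3
```

Call:
{"op": "jog_arm", "data": {"increments": [{"tx": 0,"ty": 0,"tz": 0,"wx": 0,"wy": 0,"wz": 0,"gripper": 0.3},{"tx": 0,"ty": 0,"tz": 0,"wx": 0,"wy": 0,"wz": 0,"gripper": 0.3},{"tx": 0,"ty": 0,"tz": 0,"wx": 0,"wy": 0,"wz": 0,"gripper": 0.3},{"tx": 0,"ty": 0,"tz": -5,"wx": 0,"wy": 0,"wz": 0,"gripper": 0.3},{"tx": 0,"ty": 0,"tz": -15,"wx": 0,"wy": 0,"wz": 0,"gripper": 0.3}]}}

```text
time: 4.43
position: [0.438, 0.1886, 0.0936]
tool_rot: [3.094, -0.54, -0.006]
ft_force: [-0.6, 0.3, -2.3]
grip_width: 0.525
grip_force: 34.9
```

Call:
{"op": "jog_arm", "data": {"increments": [{"tx": 0,"ty": 0,"tz": -35,"wx": 0,"wy": 0,"wz": 0,"gripper": 0.3},{"tx": 0,"ty": 0,"tz": -75,"wx": 0,"wy": 0,"wz": 0,"gripper": 0.3},{"tx": 0,"ty": 0,"tz": -115,"wx": 0,"wy": 0,"wz": 0,"gripper": 0.3},{"tx": 0,"ty": 0,"tz": -155,"wx": 0,"wy": 0,"wz": 0,"gripper": 0.3},{"tx": 0,"ty": 0,"tz": -195,"wx": 0,"wy": 0,"wz": 0,"gripper": 0.3}]}}

```text
time: 4.85
position: [0.4386, 0.1896, 0.2916]
tool_rot: [3.094, -0.539, 0.001]
ft_force: [0.9, -1.1, -2.8]
grip_width: 0.528
grip_force: 34.9
```

```bash
python3 -c "
from goto import *
print(TG, tp(-90,0,20), rel(TG,tp(-100,0,20)), ctrl.get_state()['joint_positions'])"
```

```text
[[ 7.51377306e-01  1.94747486e-01  6.30480420e-01]
 [ 1.49185229e-01 -9.80853413e-01  1.25181271e-01]
 [ 6.42787610e-01 -1.38777878e-17 -7.66044443e-01]] [ 0.48228431 -0.17428261  0.30379975] (array([158.7, 331. , -19.4]), array([ 0.19 ,  0.68 , -0.518])) [ 0.74782183 -0.09071233 -1.12506082  1.71956856 -0.08109644  1.46178255
 -2.28248809]
```

Call:
{"op": "jog_arm", "data": {"increments": [{"tx": 13,"ty": 33,"tz": -12,"wx": 0,"wy": 0,"wz": -0.1,"gripper": 0.3},{"tx": 26,"ty": 66,"tz": -24,"wx": 0,"wy": 0,"wz": -0.2,"gripper": 0.3},{"tx": 39,"ty": 99,"tz": -36,"wx": 0,"wy": 0,"wz": -0.3,"gripper": 0.3},{"tx": 52,"ty": 132,"tz": -48,"wx": 0,"wy": 0,"wz": -0.4,"gripper": 0.3},{"tx": 65,"ty": 165,"tz": -60,"wx": 0,"wy": 0,"wz": -0.5,"gripper": 0.3}]}}

```text
time: 5.27
position: [0.4439, 0.0121, 0.3504]
tool_rot: [3.131, 0.253, 0.001]
ft_force: [1.0, -0.2, -2.9]
grip_width: 0.526
grip_force: 34.9
```

```bash
python3 -c "
from goto import *
print(rel(TG,[.46,-.176,.37]), ctrl.get_state()['joint_positions'])"
```

```text
(array([-14.3, 188.3, -19.5]), array([ 0.013,  0.698, -0.033])) [ 0.80461283 -0.17644322 -0.76155215  1.68397439 -0.12080162  1.5852575
 -1.36049269]
```

Call:
{"op": "jog_arm", "data": {"increments": [{"tx": -3,"ty": 37,"tz": -5,"wx": 0,"wy": 0.11,"wz": 0,"gripper": 0.3},{"tx": -6,"ty": 74,"tz": -10,"wx": 0,"wy": 0.22,"wz": 0,"gripper": 0.3},{"tx": -9,"ty": 111,"tz": -15,"wx": 0,"wy": 0.33,"wz": 0,"gripper": 0.3},{"tx": -12,"ty": 148,"tz": -20,"wx": 0,"wy": 0.44,"wz": 0,"gripper": 0.3},{"tx": -14,"ty": 185,"tz": -20,"wx": 0,"wy": 0.55,"wz": 0,"gripper": 0.3}]}}

```text
time: 5.68
position: [0.4711, -0.1164, 0.363]
tool_rot: [-3.024, -0.254, -0.553]
ft_force: [-0.2, 0.4, -1.7]
grip_width: 0.526
grip_force: 34.9
```

```bash
python3 -c "
from goto import *
print(rel(TG,tp(-105,0,18)), ctrl.get_state()['joint_positions'])"
```

```text
(array([-26.3,  60.4,  40.7]), array([-0.011,  0.333, -0.034])) [ 0.49548383 -0.30067022 -0.12098971  1.84849384 -0.25312643  1.29629147
 -0.99618613]
```

Call:
{"op": "jog_arm", "data": {"increments": [{"tx": 5,"ty": 20,"tz": 5,"wx": 0,"wy": 0.05,"wz": 0,"gripper": 0.3},{"tx": 0,"ty": 40,"tz": 15,"wx": 0,"wy": 0.12,"wz": 0,"gripper": 0.3},{"tx": -10,"ty": 60,"tz": 25,"wx": 0,"wy": 0.2,"wz": 0,"gripper": 0.3},{"tx": -20,"ty": 60,"tz": 33,"wx": 0,"wy": 0.28,"wz": -0.03,"gripper": 0.3},{"tx": -26,"ty": 60,"tz": 40,"wx": 0,"wy": 0.33,"wz": -0.03,"gripper": 0.3}]}}

```text
time: 6.1
position: [0.4891, -0.1831, 0.3025]
tool_rot: [-2.89, -0.265, -0.919]
ft_force: [1.1, 1.3, -2.5]
grip_width: 0.525
grip_force: 34.9
```

```bash
python3 -c "
from goto import *
print(rel(TG,tp(-105,0,18)), ctrl.get_state()['joint_positions'])"
```

```text
(array([ -6.7, -10.4, -18.4]), array([-0.032,  0.079, -0.025])) [ 1.05447276 -0.30174176 -0.34328197  2.04234844 -0.68435275  1.09221209
 -0.44681799]
```

Call:
{"op": "jog_arm", "data": {"increments": [{"tx": -6,"ty": -10,"tz": -2,"wx": -0.03,"wy": 0.08,"wz": -0.025,"gripper": 0.3},{"tx": -6,"ty": -10,"tz": -2,"wx": -0.03,"wy": 0.08,"wz": -0.025,"gripper": 0.3},{"tx": -6,"ty": -10,"tz": -2,"wx": -0.03,"wy": 0.08,"wz": -0.025,"gripper": 0.3},{"tx": -6,"ty": -10,"tz": -2,"wx": -0.03,"wy": 0.08,"wz": -0.025,"gripper": 0.3},{"tx": -6,"ty": -10,"tz": -2,"wx": -0.03,"wy": 0.08,"wz": -0.025,"gripper": 0.3}]}}

```text
time: 6.52
position: [0.497, -0.1831, 0.2844]
tool_rot: [-2.861, -0.281, -1.011]
ft_force: [-4.4, -0.9, -0.4]
grip_width: 0.522
grip_force: 34.9
```

```bash
python3 -c "
from goto import *
import cv2
from bench import vision
print(rel(TG,tp(-90,0,15)), ctrl.get_state()['joint_positions'])
s=vision.get_image('scene')['color'];t=vision.get_image('top')['color']
def c(a,x,y,w,h): return cv2.resize(a[y:y+h,x:x+w],(400,300),interpolation=cv2.INTER_CUBIC)
cv2.imwrite('pics/z3.png',np.hstack([c(s,210,180,80,60),c(t,328,215,80,60)]))"
```

```text
(array([ -2.8, -12.1, -22.6]), array([-0.027,  0.016, -0.01 ])) [ 1.0826948  -0.30161542 -0.35514885  2.10507747 -0.77978586  1.02704173
 -0.33486433]
```

View pics/z3.png

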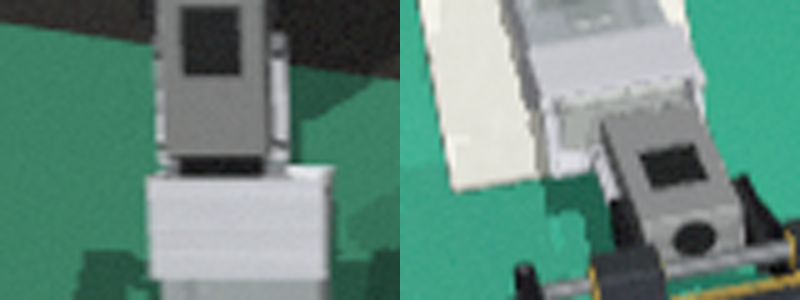

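The body is about 12 mm too far right: its nose is at top-crop x≈650, and the mouth centre is ≈625. I'll back off and shift left.

Call:
{"op": "jog_arm", "data": {"increments": [{"tx": 0,"ty": 0,"tz": -8,"wx": 0,"wy": -0.03,"wz": 0,"gripper": 0.3},{"tx": 0,"ty": 0,"tz": -16,"wx": 0,"wy": -0.06,"wz": 0,"gripper": 0.3},{"tx": 0,"ty": -4,"tz": -20,"wx": 0,"wy": -0.06,"wz": 0,"gripper": 0.3},{"tx": 0,"ty": -8,"tz": -20,"wx": 0,"wy": -0.06,"wz": 0,"gripper": 0.3},{"tx": 0,"ty": -12,"tz": -20,"wx": 0,"wy": -0.06,"wz": 0,"gripper": 0.3}]}}

```text
time: 7.03
position: [0.4892, -0.1774, 0.2999]
tool_rot: [-2.888, -0.29, -0.923]
ft_force: [0.2, 0.0, -3.2]
grip_width: 0.529
grip_force: 34.9
```

```bash
cat > kin.py <<'E'
from h import *
from goto import *
s=ctrl.get_state()
print(rel(TG,tp(-90,0,15)), list(s['joint_positions']))
D=[([1.181,.321,-.07,1.45,.023,1.371,-.057],[.255,-.598,.223]),
([.77288788,-.2425582,-.61417025,1.79718718,-.13795663,1.54332979,-1.39542018],[.41202,-.0338,.32273]),
([.74782183,-.09071233,-1.12506082,1.71956856,-.08109644,1.46178255,-2.28248809],[.4386,.1896,.2916]),
([.80461283,-.17644322,-.76155215,1.68397439,-.12080162,1.5852575,-1.36049269],[.4439,.0121,.3504]),
([.49548383,-.30067022,-.12098971,1.84849384,-.25312643,1.29629147,-.99618613],[.4711,-.1164,.363]),
([1.05447276,-.30174176,-.34328197,2.04234844,-.68435275,1.09221209,-.44681799],[.4891,-.1831,.3025]),
([1.0826948,-.30161542,-.35514885,2.10507747,-.77978586,1.02704173,-.33486433],[.497,-.1831,.2844]),
(list(s['joint_positions']),list(s['position']))]
from itertools import product
def fk(q,L,sg):
    b,se,a3,ew,a5,d,a6=L
    r=R.from_euler('z',sg[0]*q[0]);p=np.array([0,0,b])
    r=r*R.from_euler('y',q[1])*R.from_euler('z',sg[1]*q[2]);p=p+r.apply([a3,0,se])
    r=r*R.from_euler('y',q[3]);p=p+r.apply([-a5,0,0])
    r=r*R.from_euler('z',sg[2]*q[4]);p=p+r.apply([0,0,ew])
    r=r*R.from_euler('y',q[5]);p=p+r.apply([a6,0,0])
    r=r*R.from_euler('z',sg[3]*q[6]);p=p+r.apply([0,0,d]);return p,r
best=[]
for sg in product([1,-1],repeat=3):
    f=lambda L:np.concatenate([fk(q,L,(*sg,1))[0]-p for q,p in D])
    r=least_squares(f,[.3,.35,.05,.35,.05,.25,.05]);best.append((r.cost,sg,r.x))
best.sort(key=lambda t:t[0]);
for b in best[:2]:print(b)
E
python3 kin.py
```

```text
(array([-7.8, -4.6, -6.2]), array([-0.035,  0.076, -0.008])) [np.float64(0.7978028156441745), np.float64(-0.30095914947149), np.float64(-0.1454605505613476), np.float64(2.0594215248559262), np.float64(-0.6107311569013294), np.float64(1.0480746918177644), np.float64(-0.49782703411428625)]
(np.float64(0.0012786185231303641), (-1, -1, -1), array([ 0.27432655,  0.43413685, -0.00783828,  0.49573223, -0.021275  ,
        0.3403187 , -0.02147951]))
(np.float64(0.012232020357286275), (-1, -1, 1), array([-0.21549172,  0.16807116, -0.00726791,  0.1746795 ,  0.3321261 ,
       -0.02386843, -0.32844541]))
```

Call:
{"op": "jog_arm", "data": {"increments": [{"tx": -1,"ty": -5,"tz": -2,"wx": -0.015,"wy": 0,"wz": 0,"gripper": 0.3},{"tx": -2,"ty": -6,"tz": 0,"wx": -0.03,"wy": 0.02,"wz": 0,"gripper": 0.3},{"tx": -4,"ty": -6,"tz": 3,"wx": -0.03,"wy": 0.04,"wz": 0,"gripper": 0.3},{"tx": -6,"ty": -6,"tz": 6,"wx": -0.03,"wy": 0.06,"wz": 0,"gripper": 0.3},{"tx": -6,"ty": -6,"tz": 9,"wx": -0.03,"wy": 0.06,"wz": 0,"gripper": 0.3}]}}

```text
time: 7.45
position: [0.4977, -0.1831, 0.2834]
tool_rot: [-2.877, -0.268, -1.007]
ft_force: [-3.6, 0.1, 3.4]
grip_width: 0.525
grip_force: 34.9
```

```bash
python3 -c "
from goto import *
import cv2
from bench import vision
s=vision.get_image('scene')['color'];t=vision.get_image('top')['color']
print(rel(TG,tp(-75,0,13)), ctrl.get_state()['joint_positions'],ctrl.get_state()['ft_force'])
def c(a,x,y,w,h): return cv2.resize(a[y:y+h,x:x+w],(400,300),interpolation=cv2.INTER_CUBIC)
cv2.imwrite('pics/z4.png',np.hstack([c(s,210,180,80,60),c(t,328,215,80,60)]))"
```

```text
(array([ -5.3, -11.5,  -8.8]), array([-0.012,  0.024, -0.012])) [ 0.86867061 -0.30110028 -0.19458424  2.11238417 -0.69843661  0.97600642
 -0.412799  ] [-4.42896482e+00 -2.65872663e+00 -1.47435963e-04]
```

View pics/z4.png

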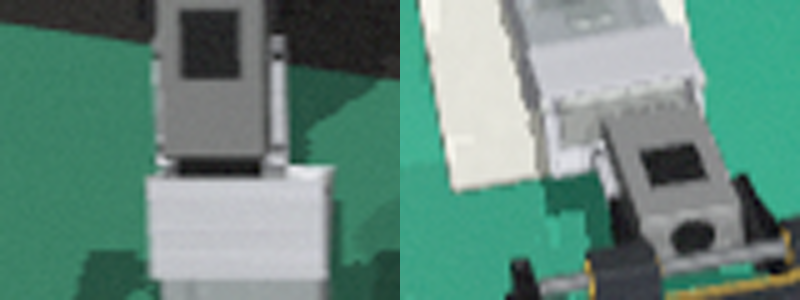

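```bash
cat > kin2.py <<'E'
import io,contextlib
with contextlib.redirect_stdout(io.StringIO()):
    from kin import *
RV=[[-3.076,-.63,0],[3.141,-.002,.001],[3.094,-.539,.001],[3.131,.253,.001],[-3.024,-.254,-.553],[-2.89,-.265,-.919],[-2.861,-.281,-1.011],list(s['tool_rot'])]
for (q,p),rv in zip(D,RV):
    r=fk(q,[0]*7,(-1,-1,-1,-1))[1]; print((R.from_rotvec(rv).inv()*r).as_rotvec().round(3),end=' ')
def f(L,ret=0):
    o=[]
    b,se,a3,ew,a5,d,a6,y1,y2,y3,y4=L
    for q,p in D:
        P,r=np.array([0,0,b]),R.from_euler('z',-q[0]);P=P+r.apply([0,y1,0])
        r=r*R.from_euler('y',q[1])*R.from_euler('z',-q[2]);P=P+r.apply([a3,y2,se])
        r=r*R.from_euler('y',q[3]);r=r*R.from_euler('z',-q[4]);P=P+r.apply([a5,y3,ew])
        r=r*R.from_euler('y',q[5])*R.from_euler('z',-q[6]);P=P+r.apply([a6,y4,d]);o.append(P-p)
    return np.array(o).ravel()
r=least_squares(lambda L:np.r_[f(L),L[7:]*1e-3],[.3,.35,0,.35,0,.25,0,0,0,0,0]);print(r.x.round(4));print((f(r.x)*1e3).reshape(-1,3).round(1))
E
python3 kin2.py
```

```text
[-1.000e-03 -2.000e-03 -1.571e+00] [-0.    -0.    -1.571] [-0.    -0.    -1.571] [-0.    -0.    -1.571] [-0.     0.    -1.571] [ 0.    0.   -1.57] [ 0.    -0.    -1.571] [-0.    -0.    -1.571] [ 2.500e-01  4.678e-01 -8.000e-04  5.140e-01  2.000e-04  3.689e-01
  2.000e-04 -1.570e-02 -1.110e-02  0.000e+00 -0.000e+00]
[[ 0.   0.  -0. ]
 [-0.  -0.  -0. ]
 [ 0.   0.   0. ]
 [-0.  -0.   0. ]
 [ 0.  -0.  -0. ]
 [-0.   0.  -0. ]
 [-0.   0.   0.1]
 [ 0.   0.  -0. ]]
```

```bash
cat > ik.py <<'E'
from goto import *
L=[.25,.4678,-.0008,.514,.0002,.3689,.0002,-.0157,-.0111]
lo=np.array([-2.86,-.3,-1.38,.06,-1.56,.09,-2.69]);hi=np.array([2.86,2.09,1.24,2.45,4.7,2.05,2.69])
def fk(q):
    b,se,a3,ew,a5,d,a6,y1,y2=L
    P,r=np.array([0,0,b]),R.from_euler('z',-q[0]);P=P+r.apply([0,y1,0])
    r=r*R.from_euler('y',q[1])*R.from_euler('z',-q[2]);P=P+r.apply([a3,y2,se])
    r=r*R.from_euler('y',q[3])*R.from_euler('z',-q[4]);P=P+r.apply([a5,0,ew])
    r=r*R.from_euler('y',q[5])*R.from_euler('z',-q[6]);P=P+r.apply([a6,0,d]); return P,r*R.from_euler('z',np.pi/2)
def ik(G,P,q0,w=1e-3):
    Rg=R.from_matrix(G).inv()
    def f(q):
        p,r=fk(q);return np.r_[(p-P)*10,(Rg*r).as_rotvec()*2,w*(q-q0)]
    return least_squares(f,np.clip(q0,lo+1e-3,hi-1e-3),bounds=(lo,hi))
E
cat > sweep.py <<'E'
from ik import *
rng=np.random.default_rng(0)
half=TG@np.diag([-1,-1,1])
q0=np.array(ctrl.get_state()['joint_positions'])
for nm,G in(('same',TG),('half',half)):
  for x in(-110,-90,-60,-27,0,38):
    sols=[]
    for k in range(25):
        g=lo+(hi-lo)*rng.random(7) if k else q0
        r=ik(G,tp(x,0,13),g,1e-4)
        p,rr=fk(r.x);e=np.linalg.norm(p-tp(x,0,13))*1e3;a=np.linalg.norm((R.from_matrix(G).inv()*rr).as_rotvec())
        m=min((r.x-lo).min(),(hi-r.x).min())
        sols.append((e<1 and a<.01,m,e,a,r.x))
    sols.sort(key=lambda t:(-t[0],-t[1] if t[0] else t[2]))
    print(nm,x,sum(t[0] for t in sols),[ (round(t[1],2),round(t[2],1),round(t[3],3),t[4].round(2).tolist()) for t in sols[:2]])
E
python3 sweep.py
```

```text
Traceback (most recent call last):
  File "sweep.py", line 14, in <module>
    sols.sort(key=lambda t:(-t[0],-t[1] if t[0] else t[2]))
    ~~~~~~~~~^^^^^^^^^^^^^^^^^^^^^^^^^^^^^^^^^^^^^^^^^^^^^^
  File "sweep.py", line 14, in <lambda>
    sols.sort(key=lambda t:(-t[0],-t[1] if t[0] else t[2]))
                            ^^^^^
TypeError: The numpy boolean negative, the `-` operator, is not supported, use the `~` operator or the logical_not function instead.
```

```bash
sed -i 's/-t\[0\],/not t[0],/' sweep.py; time python3 sweep.py
```

```text
same -110 0 [(np.float64(0.0), np.float64(10.9), np.float64(0.092), [0.91, -0.3, -0.15, 2.06, -0.71, 1.14, -0.36]), (np.float64(0.0), np.float64(10.9), np.float64(0.092), [0.91, -0.3, -0.15, 2.06, -0.71, 1.14, -0.36])]
same -90 0 [(np.float64(0.0), np.float64(8.5), np.float64(0.069), [0.87, -0.3, -0.15, 2.09, -0.71, 1.07, -0.37]), (np.float64(0.0), np.float64(8.5), np.float64(0.069), [0.87, -0.3, -0.15, 2.09, -0.71, 1.07, -0.37])]
same -60 0 [(np.float64(0.0), np.float64(4.0), np.float64(0.03), [0.82, -0.3, -0.15, 2.14, -0.71, 0.96, -0.39]), (np.float64(0.0), np.float64(4.0), np.float64(0.03), [0.82, -0.3, -0.15, 2.14, -0.71, 0.96, -0.39])]
same -27 14 [(np.float64(0.02), np.float64(0.0), np.float64(0.0), [0.72, -0.28, -0.13, 2.18, -0.71, 0.84, -0.41]), (np.float64(0.02), np.float64(0.0), np.float64(0.0), [0.84, -0.28, -0.23, 2.17, -0.75, 0.86, -0.38])]
same 0 9 [(np.float64(0.07), np.float64(0.0), np.float64(0.0), [0.82, -0.23, -0.25, 2.18, -0.76, 0.79, -0.37]), (np.float64(0.07), np.float64(0.0), np.float64(0.0), [0.91, -0.23, -0.32, 2.18, -0.79, 0.8, -0.35])]
same 38 16 [(np.float
[... 812 characters left out ...]
2.13, -0.65, 0.94, 2.69])]
half -27 10 [(np.float64(0.01), np.float64(0.0), np.float64(0.0), [0.52, -0.29, 0.04, 2.18, -0.64, 0.81, 2.68]), (np.float64(0.0), np.float64(0.0), np.float64(0.0), [0.38, -0.3, 0.15, 2.19, -0.59, 0.79, 2.63])]
half 0 14 [(np.float64(0.0), np.float64(0.0), np.float64(0.0), [-0.0, -0.3, 0.47, 2.2, -0.46, 0.69, 2.53]), (np.float64(0.0), np.float64(0.0), np.float64(0.0), [-0.01, -0.3, 0.47, 2.2, -0.45, 0.69, 2.53])]
half 38 13 [(np.float64(0.01), np.float64(0.0), np.float64(0.0), [-0.37, -0.29, 0.77, 2.22, -0.35, 0.58, 2.44]), (np.float64(0.01), np.float64(0.0), np.float64(0.0), [-0.37, -0.29, 0.77, 2.22, -0.35, 0.58, 2.44])]
real	0m16.571s
user	0m17.139s
sys	0m0.036s
```

```bash
cat > plan.py <<'E'
from ik import *
lo[1]=-.29
def pose(nx,t,h=1.5,y=0.):   # foot-front bottom corner at tube (nx,y,h), tilt less by t
    Gt=TG@R.from_euler('y',-t).as_matrix()
    return Gt, tp(nx,y,h)-Gt@np.array([-.013,0,.068])
def solve(nx,q0,h=1.5,y=0.):
    def f(v):
        q,t=v[:7],v[7];G,P=pose(nx,t,h,y);p,r=fk(q)
        return np.r_[(p-P)*100,(R.from_matrix(G).inv()*r).as_rotvec()*20,t*.1,1e-3*(q-q0)]
    r=least_squares(f,np.r_[np.clip(q0,lo+1e-3,hi-1e-3),.05],bounds=(np.r_[lo,-.01],np.r_[hi,.4]))
    return r.x[:7],r.x[7],np.linalg.norm(r.fun[:3])*10
if __name__=='__main__':
    q=np.array(ctrl.get_state()['joint_positions'])
    for nx in(-35,-20,-8,5,20,35,42,50,60):
        q,t,e=solve(nx,q); G,P=pose(nx,t)
        print(nx,round(t,3),round(e,2),q.round(2),'rel',*rel(G,P),'tipx',((P-M)@TR*1e3).round(1))
E
python3 plan.py
```

```text
-35 0.208 0.0 [ 0.7  -0.29 -0.15  1.97 -0.41  1.12 -0.7 ] rel [  9.3 -12.  -33. ] [-0.013 -0.184 -0.011] tipx [-98.9   0.   28.2]
-20 0.174 0.0 [ 0.71 -0.29 -0.15  2.   -0.45  1.07 -0.67] rel [  7.5 -11.8 -18.8] [-0.013 -0.151 -0.011] tipx [-84.7   0.   26.1]
-8 0.145 0.0 [ 0.72 -0.29 -0.15  2.04 -0.49  1.02 -0.63] rel [  5.9 -11.6  -7.5] [-0.013 -0.121 -0.011] tipx [-73.4  -0.   24.2]
5 0.109 0.0 [ 0.73 -0.29 -0.15  2.07 -0.54  0.98 -0.58] rel [  3.8 -11.4   4.8] [-0.013 -0.085 -0.011] tipx [-61.2  -0.   21.8]
20 0.06 0.0 [ 0.74 -0.29 -0.16  2.12 -0.61  0.92 -0.51] rel [  0.9 -11.2  19. ] [-0.012 -0.036 -0.012] tipx [-47.1   0.   18.5]
35 0.0 0.0 [ 0.72 -0.29 -0.12  2.17 -0.71  0.85 -0.41] rel [ -2.8 -11.   33.1] [-0.012  0.024 -0.012] tipx [-33.   -0.   14.5]
42 0.0 0.0 [ 0.72 -0.28 -0.13  2.18 -0.71  0.84 -0.41] rel [ -2.7 -10.9  40.1] [-0.012  0.024 -0.012] tipx [-26.   -0.   14.5]
50 0.0 0.0 [ 0.72 -0.26 -0.14  2.18 -0.72  0.82 -0.41] rel [ -2.5 -10.8  48.1] [-0.012  0.024 -0.012] tipx [-18.   -0.   14.5]
60 0.0 0.0 [ 0.71 -0.25 -0.14  2.18 -0.72  0.79 -0.4 ] rel [ -2.2 -10.7  58.1] [-0.012  0.024 -0.012] tipx [-8.   0.  14.5]
```

Call:
{"op": "jog_arm", "data": {"increments": [{"tx": 2,"ty": 0,"tz": -8,"wx": 0,"wy": -0.05,"wz": 0,"gripper": 0.3},{"tx": 5,"ty": -1,"tz": -18,"wx": 0,"wy": -0.11,"wz": 0,"gripper": 0.3},{"tx": 8,"ty": -5,"tz": -28,"wx": -0.013,"wy": -0.18,"wz": -0.011,"gripper": 0.3},{"tx": 8.5,"ty": -12,"tz": -28,"wx": -0.013,"wy": -0.18,"wz": -0.011,"gripper": 0.3},{"tx": 8.5,"ty": -12,"tz": -28,"wx": -0.013,"wy": -0.18,"wz": -0.011,"gripper": 0.3}]}}

```text
time: 7.97
position: [0.4871, -0.1693, 0.3122]
tool_rot: [-2.981, -0.305, -0.756]
ft_force: [-0.3, -0.4, -2.5]
grip_width: 0.528
grip_force: 34.9
```

```bash
python3 plan.py
python3 -c "
from goto import *
import cv2
from bench import vision
print(rel(TG,tp(-75,0,13)), ctrl.get_state()['joint_positions'],ctrl.get_state()['ft_force'])
s=vision.get_image('scene')['color'];t=vision.get_image('top')['color']
def c(a,x,y,w,h): return cv2.resize(a[y:y+h,x:x+w],(400,300),interpolation=cv2.INTER_CUBIC)
cv2.imwrite('pics/z5.png',np.hstack([c(s,210,180,80,60),c(t,328,215,80,60)]))"
```

```text
-35 0.208 0.0 [ 0.7  -0.29 -0.15  1.97 -0.41  1.12 -0.7 ] rel [-2.7  3.9 -5.6] [-0.005 -0.007  0.007] tipx [-98.9   0.   28.2]
-20 0.174 0.0 [ 0.71 -0.29 -0.15  2.   -0.45  1.07 -0.67] rel [-2.   4.   8.7] [-0.005  0.027  0.007] tipx [-84.7  -0.   26.1]
-8 0.145 0.0 [ 0.72 -0.29 -0.15  2.04 -0.49  1.02 -0.63] rel [-1.6  4.1 20.1] [-0.005  0.056  0.007] tipx [-73.4  -0.   24.2]
5 0.109 0.0 [ 0.73 -0.29 -0.15  2.07 -0.54  0.98 -0.58] rel [-1.5  4.1 32.6] [-0.005  0.092  0.007] tipx [-61.2   0.   21.8]
20 0.06 0.0 [ 0.74 -0.29 -0.16  2.12 -0.61  0.92 -0.51] rel [-1.9  4.2 47. ] [-0.005  0.141  0.007] tipx [-47.1   0.   18.5]
35 0.0 0.0 [ 0.72 -0.29 -0.12  2.17 -0.71  0.85 -0.41] rel [-3.   4.3 61.7] [-0.006  0.201  0.006] tipx [-33.   -0.   14.5]
42 0.0 0.0 [ 0.72 -0.28 -0.13  2.18 -0.71  0.84 -0.41] rel [-1.6  4.3 68.5] [-0.006  0.201  0.006] tipx [-26.   -0.   14.5]
50 0.0 0.0 [ 0.72 -0.26 -0.14  2.18 -0.72  0.82 -0.41] rel [-0.   4.4 76.4] [-0.006  0.201  0.006] tipx [-18.   -0.   14.5]
60 0.0 0.0 [ 0.71 -0.25 -0.14  2.18 -0.72  0.79 -0.4 ] rel [ 2.   4.4 86.2] [-0.006  0.201  0.006] tipx [-8.   0.  14.5]
(array([-12.9,   4. ,  20.8]), array([-0.006,  0.201,  0.006])) [ 0.87552654 -0.29125011 -0.29295868  1.97191088 -0.47704574  1.1235932
 -0.6490658 ] [-0.28418306 -0.41007663 -2.54065984]
```

View pics/z5.png

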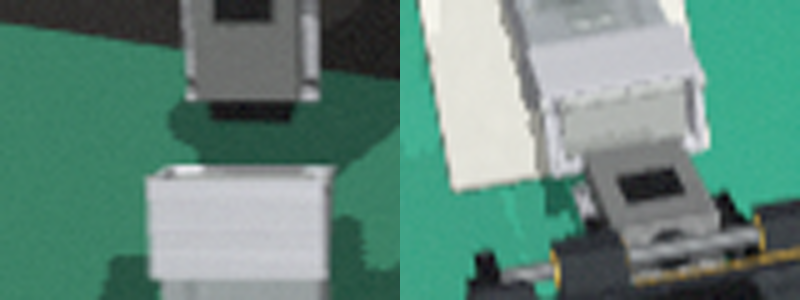

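```bash
python3 - <<'E'
from goto import *
s=ctrl.get_state();T=R.from_rotvec(s['tool_rot']).as_matrix()
pts={'footfront L':[-7,-29,68],'footfront R':[-7,29,68],'noseTop L':[5,-18,74],'noseTop R':[5,18,74],'topfront L':[13,-23,62],'topfront R':[13,23,62]}
for k,v in pts.items():
    P=s['position']+T@np.array(v)/1e3
    a=proj('scene',P)[0];b=proj('top',P)[0]
    print(k,((a+.5-[210,180])*5-.5).round(),((b+.5-[328,215])*5-.5+[400,0]).round())
for y,z in((38,40.5),(-38,40.5),(34,-3),(-34,-3)):
    P=tp(0,y,z);a=proj('scene',P)[0];b=proj('top',P)[0]
    print('mouth',y,z,((a+.5-[210,180])*5-.5).round(),((b+.5-[328,215])*5-.5+[400,0]).round())
E
```

```text
footfront L [319. 107.] [569. 188.]
footfront R [189. 108.] [691. 167.]
noseTop L [292. 129.] [587. 156.]
noseTop R [210. 129.] [663. 143.]
topfront L [300. 108.] [579. 152.]
topfront R [194. 108.] [677. 135.]
mouth 38 40.5 [326. 179.] [539.  98.]
mouth -38 40.5 [149. 179.] [699.  71.]
mouth 34 -3 [328. 167.] [555. 172.]
mouth -34 -3 [176. 166.] [695. 148.]
```

Call:
{"op": "jog_arm", "data": {"increments": [{"tx": -2,"ty": 3,"tz": 0,"wx": -0.005,"wy": 0,"wz": 0.007,"gripper": 0.3},{"tx": -2,"ty": 3,"tz": 8,"wx": -0.005,"wy": 0.025,"wz": 0.007,"gripper": 0.3},{"tx": -1.6,"ty": 3,"tz": 16,"wx": -0.005,"wy": 0.045,"wz": 0.007,"gripper": 0.3},{"tx": -1.5,"ty": 3,"tz": 24,"wx": -0.005,"wy": 0.068,"wz": 0.007,"gripper": 0.3},{"tx": -1.5,"ty": 3,"tz": 32,"wx": -0.005,"wy": 0.09,"wz": 0.007,"gripper": 0.3}]}}

```text
time: 8.48
position: [0.4991, -0.1731, 0.2813]
tool_rot: [-2.942, -0.277, -0.887]
ft_force: [-3.8, -0.2, 2.2]
grip_width: 0.53
grip_force: 34.9
```

```bash
python3 plan.py|tail -6; python3 -c "
from goto import *
s=ctrl.get_state();print(s['joint_positions'].round(3) if hasattr(s['joint_positions'],'round') else s['joint_positions'],s['ft_force'],TR.T@np.array(s['ft_force']),(TR.T@(s['position']-M)*1e3).round(1))"
```

```text
5 0.109 0.0 [ 0.73 -0.29 -0.15  2.07 -0.54  0.98 -0.58] rel [ 3.5 -2.2  0.4] [ 0.003  0.003 -0.008] tipx [-61.2   0.   21.8]
20 0.06 0.0 [ 0.74 -0.29 -0.16  2.12 -0.61  0.92 -0.51] rel [ 1.8 -2.2 14.8] [ 0.003  0.052 -0.007] tipx [-47.1   0.   18.5]
35 0.0 0.0 [ 0.72 -0.29 -0.12  2.17 -0.71  0.85 -0.41] rel [-0.6 -2.2 29.3] [ 0.003  0.112 -0.007] tipx [-33.   -0.   14.5]
42 0.0 0.0 [ 0.72 -0.28 -0.13  2.18 -0.71  0.84 -0.41] rel [ 0.1 -2.2 36.2] [ 0.003  0.112 -0.007] tipx [-26.   -0.   14.5]
50 0.0 0.0 [ 0.72 -0.26 -0.14  2.18 -0.72  0.82 -0.41] rel [ 1.  -2.2 44.2] [ 0.003  0.112 -0.007] tipx [-18.   -0.   14.5]
60 0.0 0.0 [ 0.71 -0.25 -0.14  2.18 -0.72  0.79 -0.4 ] rel [ 2.2 -2.3 54.1] [ 0.003  0.112 -0.007] tipx [-8.  -0.  14.5]
[ 0.843 -0.292 -0.244  2.071 -0.574  0.991 -0.557] [-3.80402805 -0.20174947  2.22050245] [-4.12462402  0.54293824 -1.46104693] [-62.   -2.1  18.4]
```

Call:
{"op": "jog_arm", "data": {"increments": [{"tx": 3.5,"ty": -3,"tz": 0,"wx": 0,"wy": 0,"wz": 0,"gripper": 0.3},{"tx": 3.5,"ty": -3,"tz": 4,"wx": 0,"wy": 0.015,"wz": -0.007,"gripper": 0.3},{"tx": 3,"ty": -3,"tz": 8,"wx": 0,"wy": 0.03,"wz": -0.007,"gripper": 0.3},{"tx": 2.5,"ty": -3,"tz": 12,"wx": 0,"wy": 0.042,"wz": -0.007,"gripper": 0.3},{"tx": 2,"ty": -3,"tz": 15,"wx": 0,"wy": 0.052,"wz": -0.007,"gripper": 0.3}]}}

```text
time: 8.9
position: [0.5076, -0.1685, 0.2703]
tool_rot: [-2.916, -0.288, -0.96]
ft_force: [-10.8, -1.6, 3.0]
grip_width: 0.529
grip_force: 34.9
```

```bash
cat > st.py <<'E'
from goto import *
s=ctrl.get_state();print(np.round(s['joint_positions'],3),'Ftube',(TR.T@np.array(s['ft_force'])).round(1),'tip',(TR.T@(s['position']-M)*1e3).round(1),'dR',rel(TG,tp(0,0,0))[1])
E
python3 st.py; python3 plan.py|tail -5
```

```text
[ 0.816 -0.294 -0.219  2.116 -0.634  0.928 -0.494] Ftube [-9.3  0.6 -6.4] tip [-47.7   0.8  18.3] dR [0.003 0.063 0.002]
20 0.06 0.0 [ 0.74 -0.29 -0.16  2.12 -0.61  0.92 -0.51] rel [0.2 0.8 0.6] [0.003 0.003 0.002] tipx [-47.1  -0.   18.5]
35 0.0 0.0 [ 0.72 -0.29 -0.12  2.17 -0.71  0.85 -0.41] rel [-2.9  0.7 14.9] [0.003 0.063 0.002] tipx [-33.   -0.   14.5]
42 0.0 0.0 [ 0.72 -0.28 -0.13  2.18 -0.71  0.84 -0.41] rel [-2.5  0.7 21.9] [0.003 0.063 0.002] tipx [-26.   -0.   14.5]
50 0.0 0.0 [ 0.72 -0.26 -0.14  2.18 -0.72  0.82 -0.41] rel [-2.   0.7 29.9] [0.003 0.063 0.002] tipx [-18.   -0.   14.5]
60 0.0 0.0 [ 0.71 -0.25 -0.14  2.18 -0.72  0.79 -0.4 ] rel [-1.3  0.7 39.9] [0.003 0.063 0.002] tipx [-8.   0.  14.5]
```

Call:
{"op": "jog_arm", "data": {"increments": [{"tx": -0.6,"ty": 0.5,"tz": 4,"wx": 0.003,"wy": 0.018,"wz": 0,"gripper": 0.3},{"tx": -1.2,"ty": 0.5,"tz": 8,"wx": 0.003,"wy": 0.035,"wz": 0,"gripper": 0.3},{"tx": -2,"ty": 0.5,"tz": 12,"wx": 0.003,"wy": 0.05,"wz": 0,"gripper": 0.3},{"tx": -3,"ty": 0.5,"tz": 15,"wx": 0.003,"wy": 0.063,"wz": 0,"gripper": 0.3},{"tx": -3,"ty": 0.5,"tz": 17,"wx": 0.003,"wy": 0.063,"wz": 0,"gripper": 0.3}]}}

```text
time: 9.32
position: [0.5158, -0.1672, 0.2547]
tool_rot: [-2.876, -0.283, -1.05]
ft_force: [-4.9, -1.0, 1.2]
grip_width: 0.524
grip_force: 35.0
```

```bash
python3 st.py; python3 plan.py|tail -3
```

```text
[ 0.793 -0.286 -0.186  2.173 -0.734  0.857 -0.39 ] Ftube [-4.2 -0.  -3. ] tip [-30.4   0.4  14.7] dR [-0.    -0.002  0.   ]
42 0.0 0.0 [ 0.72 -0.28 -0.13  2.18 -0.71  0.84 -0.41] rel [-0.2  0.4  4.4] [-0.    -0.002  0.   ] tipx [-26.   -0.   14.5]
50 0.0 0.0 [ 0.72 -0.26 -0.14  2.18 -0.72  0.82 -0.41] rel [-0.2  0.4 12.4] [-0.    -0.002  0.   ] tipx [-18.   -0.   14.5]
60 0.0 0.0 [ 0.71 -0.25 -0.14  2.18 -0.72  0.79 -0.4 ] rel [-0.2  0.4 22.4] [-0.    -0.002  0.   ] tipx [-8.  -0.  14.5]
```

Call:
{"op": "jog_arm", "data": {"increments": [{"tx": -0.5,"ty": 0,"tz": 2,"wx": 0,"wy": 0,"wz": 0,"gripper": 0.3},{"tx": -0.5,"ty": 0,"tz": 4,"wx": 0,"wy": 0,"wz": 0,"gripper": 0.3},{"tx": -0.5,"ty": 0,"tz": 6,"wx": 0,"wy": 0,"wz": 0,"gripper": 0.3},{"tx": -0.5,"ty": 0,"tz": 8,"wx": 0,"wy": 0,"wz": 0,"gripper": 0.3},{"tx": -0.5,"ty": 0,"tz": 10,"wx": 0,"wy": 0,"wz": 0,"gripper": 0.3}]}}

```text
time: 9.73
position: [0.5222, -0.1654, 0.2469]
tool_rot: [-2.876, -0.286, -1.048]
ft_force: [-4.9, -0.8, -1.9]
grip_width: 0.522
grip_force: 35.0
```

```bash
python3 st.py
```

```text
[ 0.788 -0.268 -0.195  2.176 -0.739  0.834 -0.387] Ftube [-1.7  0.2 -5. ] tip [-20.1   1.   14.7] dR [-0.001 -0.001  0.002]
```

Call:
{"op": "jog_arm", "data": {"increments": [{"tx": -0.5,"ty": 0.3,"tz": 3,"wx": 0,"wy": 0,"wz": 0,"gripper": 0.3},{"tx": -0.5,"ty": 0.3,"tz": 6,"wx": 0,"wy": 0,"wz": 0,"gripper": 0.3},{"tx": -0.5,"ty": 0.3,"tz": 9,"wx": 0,"wy": 0,"wz": 0,"gripper": 0.3},{"tx": -0.5,"ty": 0.3,"tz": 12,"wx": 0,"wy": 0,"wz": 0,"gripper": 0.3},{"tx": -0.5,"ty": 0.3,"tz": 14,"wx": 0,"wy": 0,"wz": 0,"gripper": 0.3}]}}

```text
time: 10.15
position: [0.5311, -0.1638, 0.236]
tool_rot: [-2.876, -0.286, -1.048]
ft_force: [-4.1, -0.8, -1.8]
grip_width: 0.523
grip_force: 35.0
```

```bash
python3 st.py
python3 -c "
import cv2,numpy as np
from bench import vision
s=vision.get_image('scene')['color'];t=vision.get_image('top')['color']
def c(a,x,y,w,h): return cv2.resize(a[y:y+h,x:x+w],(400,300),interpolation=cv2.INTER_CUBIC)
cv2.imwrite('pics/z6.png',np.hstack([c(s,210,190,80,60),c(t,328,195,80,60)]))"
```

```text
[ 0.779 -0.242 -0.206  2.179 -0.749  0.8   -0.38 ] Ftube [-1.3  0.  -4.4] tip [-5.9  0.8 14.7] dR [-0.001 -0.001  0.002]
```

View pics/z6.png

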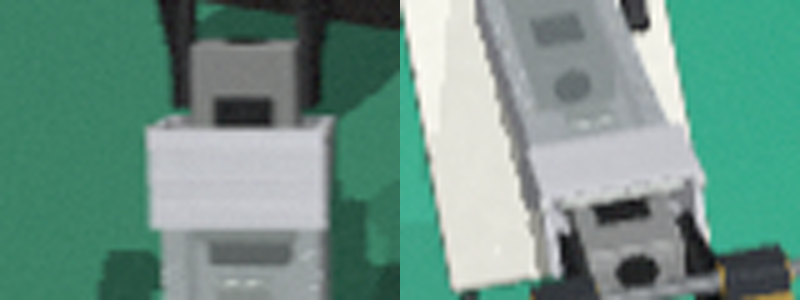

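Call:
{"op": "jog_arm", "data": {"increments": [{"tx": 0,"ty": 0,"tz": 0,"wx": 0,"wy": 0,"wz": 0,"gripper": 0.6},{"tx": 0,"ty": 0,"tz": 0,"wx": 0,"wy": 0,"wz": 0,"gripper": 0.75},{"tx": 0,"ty": 0,"tz": 0,"wx": 0,"wy": 0,"wz": 0,"gripper": 0.75},{"tx": 0,"ty": 0,"tz": 0,"wx": 0,"wy": 0,"wz": 0,"gripper": 0.75},{"tx": 0,"ty": 0,"tz": -4,"wx": 0,"wy": 0,"wz": 0,"gripper": 0.75}]}}

```text
time: 10.67
position: [0.5289, -0.1642, 0.24]
tool_rot: [-2.875, -0.287, -1.05]
ft_force: [0.1, 0.6, 1.0]
grip_width: 0.736
grip_force: 0.0
```

Call:
{"op": "jog_arm", "data": {"increments": [{"tx": 0,"ty": 0,"tz": -10,"wx": 0,"wy": 0,"wz": 0,"gripper": 0.75},{"tx": 0,"ty": 0,"tz": -20,"wx": 0,"wy": 0,"wz": 0,"gripper": 0.75},{"tx": 0,"ty": 0,"tz": -28,"wx": 0,"wy": -0.02,"wz": 0,"gripper": 0.75},{"tx": 1,"ty": 0,"tz": -36,"wx": 0,"wy": -0.05,"wz": 0,"gripper": 0.75},{"tx": 3,"ty": 0,"tz": -44,"wx": 0,"wy": -0.08,"wz": 0,"gripper": 0.75}]}}

```text
time: 11.08
position: [0.5019, -0.1704, 0.2765]
tool_rot: [-2.924, -0.288, -0.935]
ft_force: [-0.4, -0.9, 0.1]
grip_width: 0.75
grip_force: 0.0
```

```bash
python3 st.py
```

```text
[ 0.811 -0.299 -0.21   2.1   -0.608  0.957 -0.516] Ftube [-0.4 -0.8 -0.3] tip [-56.2  -0.   17.8] dR [0.001 0.079 0.001]
```

Call:
{"op": "jog_arm", "data": {"increments": [{"tx": 0,"ty": 0,"tz": 0,"wx": 0,"wy": 0,"wz": 0,"gripper": 0},{"tx": 0,"ty": 0,"tz": 0,"wx": 0,"wy": 0,"wz": 0,"gripper": 0},{"tx": 0,"ty": 0,"tz": 0,"wx": 0,"wy": 0,"wz": 0,"gripper": 0},{"tx": 0,"ty": 0,"tz": 0,"wx": 0,"wy": 0,"wz": 0,"gripper": 0},{"tx": 0,"ty": 0,"tz": 0,"wx": 0,"wy": 0,"wz": 0,"gripper": 0}]}}

```text
time: 11.5
position: [0.5025, -0.1695, 0.2744]
tool_rot: [-2.922, -0.29, -0.934]
ft_force: [0.0, 0.5, -0.2]
grip_width: 0.457
grip_force: 0.0
```

Call:
{"op": "jog_arm", "data": {"increments": [{"tx": -1,"ty": 0,"tz": 3,"wx": 0,"wy": 0.02,"wz": 0,"gripper": 0},{"tx": -2,"ty": 0,"tz": 6,"wx": 0,"wy": 0.03,"wz": 0,"gripper": 0},{"tx": -3,"ty": 0,"tz": 9,"wx": 0,"wy": 0.04,"wz": 0,"gripper": 0},{"tx": -4,"ty": 0,"tz": 12,"wx": 0,"wy": 0.05,"wz": 0,"gripper": 0},{"tx": -5,"ty": 0,"tz": 15,"wx": 0,"wy": 0.06,"wz": 0,"gripper": 0}]}}

```text
time: 11.92
position: [0.5075, -0.1686, 0.2595]
tool_rot: [-2.887, -0.287, -1.022]
ft_force: [-0.9, 0.5, -1.0]
grip_width: 0.078
grip_force: 0.0
```

```bash
python3 st.py;  python3 -c "
from goto import *
print(rel(TG,tp(-35,0,13)))
import cv2
from bench import vision
s=vision.get_image('scene')['color'];t=vision.get_image('top')['color']
def c(a,x,y,w,h): return cv2.resize(a[y:y+h,x:x+w],(400,300),interpolation=cv2.INTER_CUBIC)
cv2.imwrite('pics/z7.png',np.hstack([c(s,210,190,80,60),c(t,328,195,80,60)]))"
```

```text
[ 0.763 -0.298 -0.154  2.164 -0.69   0.882 -0.424] Ftube [ 0.3  0.6 -1.3] tip [-39.4   0.7  11.3] dR [-0.001  0.018  0.002]
(array([1.7, 0.7, 4.4]), array([-0.001,  0.018,  0.002]))
```

View pics/z7.png

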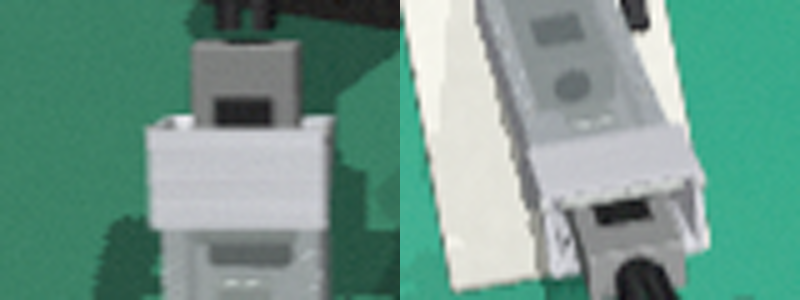

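Call:
{"op": "jog_arm", "data": {"increments": [{"tx": 1.5,"ty": 0.7,"tz": 0,"wx": 0,"wy": 0.018,"wz": 0,"gripper": 0},{"tx": 1.7,"ty": 0.7,"tz": 4,"wx": 0,"wy": 0.018,"wz": 0,"gripper": 0},{"tx": 1.7,"ty": 0.7,"tz": 8,"wx": 0,"wy": 0.018,"wz": 0,"gripper": 0},{"tx": 1.7,"ty": 0.7,"tz": 12,"wx": 0,"wy": 0.018,"wz": 0,"gripper": 0},{"tx": 1.7,"ty": 0.7,"tz": 16,"wx": 0,"wy": 0.018,"wz": 0,"gripper": 0}]}}

```text
time: 12.43
position: [0.5192, -0.1675, 0.2489]
tool_rot: [-2.877, -0.286, -1.047]
ft_force: [-2.6, -0.8, 3.0]
grip_width: 0.007
grip_force: 2.0
```

```bash
python3 st.py
```

```text
[ 0.759 -0.273 -0.163  2.176 -0.726  0.837 -0.393] Ftube [-4.  -0.3 -0.1] tip [-23.8  -0.6  13.5] dR [-0.     0.     0.002]
```

Call:
{"op": "jog_arm", "data": {"increments": [{"tx": 0,"ty": -0.6,"tz": 5,"wx": 0,"wy": 0,"wz": 0,"gripper": 0},{"tx": 0,"ty": -0.6,"tz": 10,"wx": 0,"wy": 0,"wz": 0,"gripper": 0},{"tx": 0,"ty": -0.6,"tz": 15,"wx": 0,"wy": 0,"wz": 0,"gripper": 0},{"tx": 0,"ty": -0.6,"tz": 20,"wx": 0,"wy": 0,"wz": 0,"gripper": 0},{"tx": 0,"ty": -0.6,"tz": 25,"wx": 0,"wy": 0,"wz": 0,"gripper": 0}]}}

```text
time: 12.85
position: [0.5348, -0.1643, 0.23]
tool_rot: [-2.878, -0.285, -1.048]
ft_force: [-10.5, -2.6, 10.0]
grip_width: 0.004
grip_force: 6.9
```

Call:
{"op": "jog_arm", "data": {"increments": [{"tx": 0,"ty": 0,"tz": 4,"wx": 0,"wy": 0,"wz": 0,"gripper": 0},{"tx": 0,"ty": 0,"tz": 8,"wx": 0,"wy": 0,"wz": 0,"gripper": 0},{"tx": 0,"ty": 0,"tz": 12,"wx": 0,"wy": 0,"wz": 0,"gripper": 0},{"tx": 0,"ty": 0,"tz": 16,"wx": 0,"wy": 0,"wz": 0,"gripper": 0},{"tx": 0,"ty": 0,"tz": 20,"wx": 0,"wy": 0,"wz": 0,"gripper": 0}]}}

```text
time: 13.27
position: [0.5474, -0.162, 0.2148]
tool_rot: [-2.878, -0.285, -1.048]
ft_force: [-8.0, -1.5, 7.9]
grip_width: 0.007
grip_force: 5.4
```

```bash
python3 st.py
```

```text
[ 0.73  -0.192 -0.196  2.185 -0.757  0.73  -0.373] Ftube [-11.3   0.1  -1.2] tip [20.8 -0.6 13.5] dR [ 0.001 -0.     0.002]
```

Call:
{"op": "jog_arm", "data": {"increments": [{"tx": 0,"ty": -0.4,"tz": 2,"wx": 0,"wy": 0,"wz": 0,"gripper": 0},{"tx": 0,"ty": -0.4,"tz": 4,"wx": 0,"wy": 0,"wz": 0,"gripper": 0},{"tx": 0,"ty": -0.4,"tz": 6,"wx": 0,"wy": 0,"wz": 0,"gripper": 0},{"tx": 0,"ty": -0.4,"tz": 8,"wx": 0,"wy": 0,"wz": 0,"gripper": 0},{"tx": 0,"ty": -0.4,"tz": 10,"wx": 0,"wy": 0,"wz": 0,"gripper": 0}]}}

```text
time: 13.68
position: [0.5536, -0.1608, 0.2072]
tool_rot: [-2.878, -0.284, -1.049]
ft_force: [-7.1, -3.0, 6.9]
grip_width: 0.008
grip_force: 5.1
```

Call:
{"op": "jog_arm", "data": {"increments": [{"tx": 0,"ty": 0,"tz": 0.8,"wx": 0,"wy": 0,"wz": 0,"gripper": 0},{"tx": 0,"ty": 0,"tz": 1.6,"wx": 0,"wy": 0,"wz": 0,"gripper": 0},{"tx": 0,"ty": 0,"tz": 2.4,"wx": 0,"wy": 0,"wz": 0,"gripper": 0},{"tx": 0,"ty": 0,"tz": 3.2,"wx": 0,"wy": 0,"wz": 0,"gripper": 0},{"tx": 0,"ty": 0,"tz": 4,"wx": 0,"wy": 0,"wz": 0,"gripper": 0}]}}

```text
time: 14.1
position: [0.5561, -0.1603, 0.2041]
tool_rot: [-2.878, -0.284, -1.049]
ft_force: [-6.9, -4.3, 7.1]
grip_width: 0.001
grip_force: 5.5
```

```bash
python3 st.py
```

```text
[ 0.721 -0.165 -0.205  2.186 -0.767  0.697 -0.366] Ftube [-10.3  -2.9  -1.3] tip [34.6 -0.6 13.5] dR [ 0.002 -0.001  0.001]
```

Call:
{"op": "jog_arm", "data": {"increments": [{"tx": 0,"ty": 0,"tz": 0.5,"wx": 0,"wy": 0,"wz": 0,"gripper": 0},{"tx": 0,"ty": 0,"tz": 1,"wx": 0,"wy": 0,"wz": 0,"gripper": 0},{"tx": 0,"ty": 0,"tz": 1.5,"wx": 0,"wy": 0,"wz": 0,"gripper": 0},{"tx": 0,"ty": 0,"tz": 2,"wx": 0,"wy": 0,"wz": 0,"gripper": 0},{"tx": 0,"ty": 0,"tz": 2.5,"wx": 0,"wy": 0,"wz": 0,"gripper": 0}]}}

```text
time: 14.52
position: [0.5576, -0.1599, 0.2022]
tool_rot: [-2.878, -0.284, -1.049]
ft_force: [-6.6, -1.6, 7.1]
grip_width: 0.011
grip_force: 5.6
```

```bash
python3 st.py
```

```text
[ 0.72  -0.16  -0.206  2.186 -0.769  0.691 -0.365] Ftube [-9.8 -0.3 -0.7] tip [37.1 -0.6 13.5] dR [ 0.002 -0.001  0.001]
```

Call:
{"op": "jog_arm", "data": {"increments": [{"tx": 0,"ty": 0,"tz": 0.5,"wx": 0,"wy": 0,"wz": 0,"gripper": 0},{"tx": 0,"ty": 0,"tz": 1,"wx": 0,"wy": 0,"wz": 0,"gripper": 0},{"tx": 0,"ty": 0,"tz": 1.5,"wx": 0,"wy": 0,"wz": 0,"gripper": 0},{"tx": 0,"ty": 0,"tz": 2,"wx": 0,"wy": 0,"wz": 0,"gripper": 0},{"tx": 0,"ty": 0,"tz": 2.5,"wx": 0,"wy": 0,"wz": 0,"gripper": 0}]}}

```text
time: 14.93
position: [0.559, -0.1597, 0.2007]
tool_rot: [-2.878, -0.284, -1.049]
ft_force: [-14.5, -1.4, 14.7]
grip_width: 0.004
grip_force: 10.2
```

```bash
python3 st.py
```

```text
[ 0.718 -0.155 -0.208  2.185 -0.771  0.687 -0.363] Ftube [-20.6   1.5  -1.7] tip [39.2 -0.7 13.5] dR [ 0.001 -0.001  0.001]
```

Call:
{"op": "jog_arm", "data": {"increments": [{"tx": 0,"ty": 0,"tz": -4,"wx": 0,"wy": 0,"wz": 0,"gripper": 0},{"tx": 0,"ty": 0,"tz": -14,"wx": 0,"wy": 0,"wz": 0,"gripper": 0},{"tx": 0,"ty": 0,"tz": -28,"wx": 0,"wy": 0,"wz": 0,"gripper": 0},{"tx": 0,"ty": 0,"tz": -45,"wx": 0,"wy": 0,"wz": 0,"gripper": 0},{"tx": 0,"ty": 0,"tz": -65,"wx": 0,"wy": 0,"wz": 0,"gripper": 0}]}}

```text
time: 15.35
position: [0.5173, -0.1645, 0.2479]
tool_rot: [-2.875, -0.288, -1.041]
ft_force: [-0.0, 0.1, -0.2]
grip_width: 0.006
grip_force: 0.0
```

Call:
{"op": "jog_arm", "data": {"increments": [{"tx": 5,"ty": 0,"tz": -15,"wx": 0,"wy": -0.05,"wz": 0,"gripper": 0},{"tx": 10,"ty": 0,"tz": -30,"wx": 0,"wy": -0.12,"wz": 0,"gripper": 0},{"tx": 15,"ty": 0,"tz": -45,"wx": 0,"wy": -0.2,"wz": 0,"gripper": 0},{"tx": 15,"ty": 0,"tz": -45,"wx": 0,"wy": -0.2,"wz": 0,"gripper": 0},{"tx": 15,"ty": 0,"tz": -45,"wx": 0,"wy": -0.2,"wz": 0,"gripper": 0}]}}

```text
time: 15.77
position: [0.5022, -0.1688, 0.2944]
tool_rot: [-2.984, -0.301, -0.761]
ft_force: [0.3, -0.8, -0.1]
grip_width: 0.003
grip_force: 0.0
```

```bash
python3 st.py;  python3 -c "
from goto import *
import cv2
from bench import vision
s=vision.get_image('scene')['color'];t=vision.get_image('top')['color']
for c in('scene','top'):
  for n in ('sensor','flap','lead'): print(c,n,[(np.round(d['bbox']).tolist(),round(d['conf'],2)) for d in vision.spot_in(c,n)][:4])
def c(a,x,y,w,h): return cv2.resize(a[y:y+h,x:x+w],(400,560),interpolation=cv2.INTER_CUBIC)
cv2.imwrite('pics/z8.png',np.hstack([c(s,220,205,80,112),c(t,328,150,80,112)]))"
```

```text
[ 0.808 -0.257 -0.266  1.985 -0.454  1.062 -0.677] Ftube [ 0.2 -0.8  0.1] tip [-69.6   1.5  29.7] dR [-0.001  0.199  0.005]
scene sensor [([345.0, 210.0, 368.0, 246.0], 0.91), ([485.0, 278.0, 516.0, 312.0], 0.87), ([338.0, 252.0, 356.0, 289.0], 0.78), ([426.0, 203.0, 457.0, 238.0], 0.66)]
scene flap [([389.0, 265.0, 416.0, 289.0], 0.38)]
scene lead []
top sensor [([144.0, 244.0, 172.0, 261.0], 0.95), ([196.0, 317.0, 222.0, 330.0], 0.76), ([283.0, 240.0, 301.0, 257.0], 0.68), ([279.0, 296.0, 302.0, 311.0], 0.59)]
top flap [([359.0, 234.0, 388.0, 245.0], 0.81)]
top lead [([318.0, 121.0, 391.0, 250.0], 0.48)]
```

View pics/z8.png

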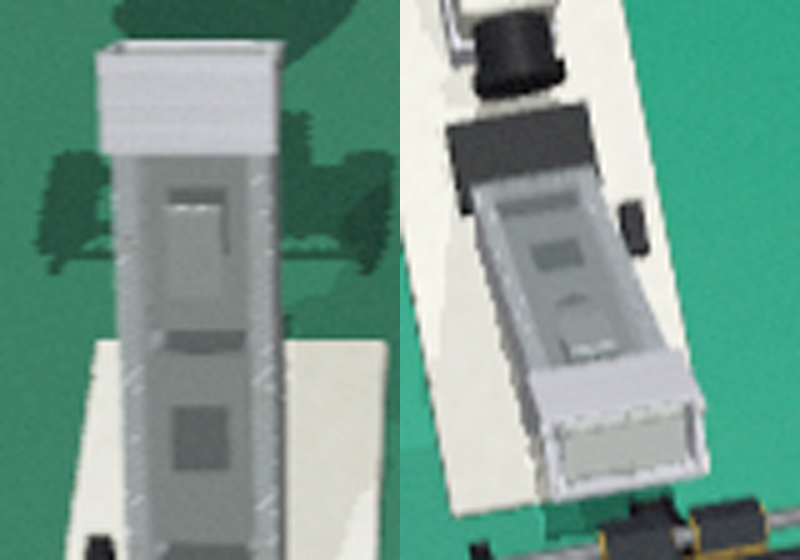

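The flap is shut: its bright panel fills the mouth at top-crop (625,445). The loaded body's black nose meets the lead's tail at scene-crop (200,342), and the arm is clear. Handing in.

```bash
python3 -c "
from bench import ctrl
print(ctrl.close_job())"
```

```text
the job is handed in; nothing more can be done
None
```

I handed the job in at about 16 s. The sensor body is in the feed tube, nose first and foot down, eased up against the one ahead with about 20 N total push. In the last picture the flap is shut and the arm stands clear; the hand-in returned no verdict.

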